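Copy the lever settings of a kettle's old switch unit to the new one

ROBOT

A 6-joint arm with a two-finger parallel gripper is mounted at the origin on the work surface. World frame = base frame: x ahead of the robot, y to its left, z up, the work surface at z = 0. Lengths are in m, angles in rad, forces in N, time in s.
With the tool pointing down it reaches from about 0.325 to 0.9 m from the base axis. Payload 6.1 kg.
Tool frame: the origin (TCP) lies midway between the tips of the shut fingers; the grasp point (between the pads) lies manip.pinch_z behind it (manip.pinch_z is the distance from the TCP to the grasp point, in m); z points along the fingers, x is the direction in which the jaws open and shut, and the axes are right-handed (so a half turn about z gives the same grasp; the last joint's range is limited). The gripper opens to 85 mm and grips with 20 to 120 N. Pads are 22 mm wide; open, the fingers measure 114 mm over their backs; the gripper's body (76 mm by 85 mm) begins 54 mm behind the grasp point. The pads swing forward as they close: fully open they stand 13 mm farther back than shut.
Start: joints at [1.195, 0.22, 1.526, -0, 1.395, -0.126], TCP at [0.155, 0.606, 0.231] pointing down, gripper open.
Joint ranges: [-2.98, 2.98], [-0.91, 2.08], [0.09, 2.57], [-1.24, 4.39], [0.2, 2.65], [-2.68, 2.68]. Speed limits (rad/s): [2.57, 2.57, 3.01, 3.14, 3.14, 3.14].

INTERFACE

Orientations are given as a rotation vector (axis times angle).
In Python, from rig import manip, vision gives the robot as it stands.
- The arm moves only by the tool servo_tool, never from a script. Its argument "increments" is a list of rows, each a list of 6 numbers: the shift along the tool's x, y, z in mm, then the turn, a rotation vector about the tool's x, y, z in rad. A call has 1 to 12 rows; each row shifts and turns the commanded pose from where the row before left it, along the tool's axes as they then stand; what a row does not reach is not made up. A row lasts 1/12 s, in which the tool goes at most 41.7 mm and 7.16 degrees, less where a joint would pass 70% of its speed; a pose out of reach is approached as far as the arm can. A call is refused whole if a number of a shift passes 41.7 or a number of a turn 0.125, either way. A call with a gripper value outside its range is refused whole. "jaw" is the closure in counts, from 0 (fully open) to 255 (shut), set as the call begins (left out, the last holds). The fingers move at their own pace and stop on an object; the grip force is fixed at half the most. Time passes only in rows, so rows that do not move let the fingers close. It gives the time, the measured TCP pose, the force and the opening at its end, in the units of the state.
- manip.state(): the state, without advancing time (a new reading comes with each control period).
- vision.camera(name): name is "side" or "top" or "wrist"; returns a dict with "image" (480x640x3 uint8, red, green, blue), "range_z" (480x640 float32, m along the optical axis (not along the pixel's ray), 0 where there is no reading), "fx", "fy", "cx", "cy" (pixels), "T" (4x4, takes a point from camera to world coordinates); the wrist camera has in their place "tool_from_camera" (4x4, takes a point from camera to tool coordinates, whose origin is the TCP and whose axes are the tool frame's). Camera axes: x right, y up, looking along -z (the intrinsics and any distortion apply to the point x, -y, -z); pixel columns grow to the right and rows downward; lengths in m; the calibration is good to about 2 mm. A picture is of the moment at which its call begins: read the wrist's pose just before it.
- manip.close_job(): hands the job in, once; it reports no verdict.
The state is a dict: "time": time; "joint_positions": joint angles; "qvel": joint speeds; "effort": joint torques, N m; "eef_pos": TCP position; "eef_rot": TCP orientation; "ft_force": force on the tool from outside, world axes, zero at the start; "torque": the same for the moment, N m; "gripper_width": opening from 0.0 (shut) to 1.0 (fully open).
Only numpy, scipy, OpenCV 4.12 (cv2) and the standard library are available. Lean on these libraries where they do the work, as an engineer would, in place of code of your own. Each camera call takes 0.05 s, during which the arm holds its last target. There are 200 camera calls.

TASK

The kettle's control head has a new switch unit, its stiff levers still standing anywhere: push all five fully over to their stops, in the same on-off pattern as on the old unit lying on the deck. The head is live, so use the insulated setting pen, never the hand, and do not force a lever that has met its stop (stay under 12 N). Then put the pen back upright in a hole of its stand, leaving the old unit untouched and everything else in its place.

Things in the scene. Friction and masses are not known exactly. Their poses are not given: they have to be found in the camera images.
- console: the kettle's control head, fixed: a steel column 300 mm wide, 310 high. Its head (underside 215 mm up) hangs over the middle of the new switch unit on the sloping face at its foot: no room there for a hand pointing straight down, it must lean back to the robot. Origin on the deck below the middle of the new unit; x away from the robot into the column, z up
- bank: the new switch unit: black, 46 x 112 mm, five white levers 26 mm long, 8 wide, 6 thick. Origin mid-face, 105 mm up; z: its normal, leaning 0.65 rad from vertical to the robot; x: up the slope, to the ON side (rib 3 mm high at x = 21); y: along the row, left as the robot sees it. Levers 1 to 5 pivot on the face at x = 0, y = 36, 18, 0, -18, -36 mm (grey connector beyond lever 1)
- old_unit: the old switch unit: a grey box 150 x 90 x 46 mm on the deck left or right of the robot, fixed, the same bank of levers on top facing up. Origin under its centre, bank face 56 mm above it; x: to the ON side (rib, away from the robot), y: along the row, levers 1 to 5 at y = 36, 18, 0, -18, -36 mm (lever 1 left as the robot sees it, by the grey connector)
- stand: grey tool stand 50 x 160 x 70 mm, fixed on the deck, on the other side from the old unit. Three upright round holes 14 mm across, 62 deep in its top, at x = 0, y = 50, 0, -50 mm: one holds the pen, one a screwdriver, one is empty. Origin under its centre, y along the row
- pen_mid (a point): the setting pen's mid-length; z from tip to handle. Tip at z = -65 mm; white round shaft 7 mm across, 55 long; black round guard 26 across, z -10 to -5; black square handle 14 x 14 (sides along x, y), z -5 to 65. In the stand it is upright, guard on the stand's top, this point 80 mm above the deck. About 45 g
- pen: the same pen, origin at its tip
- new1 (a joint): lean of lever 1 of the new unit, rad: 0 square to the face, + to ON (up the slope, the bank's +x), - to OFF (-x). Each lever has hard stops of its own, somewhere from 0.2 to 0.45 rad on either side, to be felt; at first it stands between, within 0.15. Stiff: 2 to 4 N on its upper half moves it; it stays where it is left
- new2 (a joint): lean of lever 2 of the new unit, rad: 0 square to the face, + to ON (up the slope, the bank's +x), - to OFF (-x). Each lever has hard stops of its own, somewhere from 0.2 to 0.45 rad on either side, to be felt; at first it stands between, within 0.15. Stiff: 2 to 4 N on its upper half moves it; it stays where it is left
- new3 (a joint): lean of lever 3 of the new unit, rad: 0 square to the face, + to ON (up the slope, the bank's +x), - to OFF (-x). Each lever has hard stops of its own, somewhere from 0.2 to 0.45 rad on either side, to be felt; at first it stands between, within 0.15. Stiff: 2 to 4 N on its upper half moves it; it stays where it is left
- new4 (a joint): lean of lever 4 of the new unit, rad: 0 square to the face, + to ON (up the slope, the bank's +x), - to OFF (-x). Each lever has hard stops of its own, somewhere from 0.2 to 0.45 rad on either side, to be felt; at first it stands between, within 0.15. Stiff: 2 to 4 N on its upper half moves it; it stays where it is left
- new5 (a joint): lean of lever 5 of the new unit, rad: 0 square to the face, + to ON (up the slope, the bank's +x), - to OFF (-x). Each lever has hard stops of its own, somewhere from 0.2 to 0.45 rad on either side, to be felt; at first it stands between, within 0.15. Stiff: 2 to 4 N on its upper half moves it; it stays where it is left
- old1 (a joint): lean of lever 1 of the old unit, rad: +0.3 when ON (to the old unit's +x), -0.3 when OFF
- old2 (a joint): lean of lever 2 of the old unit, rad: +0.3 when ON (to the old unit's +x), -0.3 when OFF
- old3 (a joint): lean of lever 3 of the old unit, rad: +0.3 when ON (to the old unit's +x), -0.3 when OFF
- old4 (a joint): lean of lever 4 of the old unit, rad: +0.3 when ON (to the old unit's +x), -0.3 when OFF
- old5 (a joint): lean of lever 5 of the old unit, rad: +0.3 when ON (to the old unit's +x), -0.3 when OFF
- driver: bystander: a wooden-handled screwdriver, 122 mm long, upright in another hole of the tool stand, handle 29 mm across; origin at its blade tip
- cover: bystander: the service cover taken off the control head: a flat steel pan 140 x 90 x 10 mm lying on the deck; origin under its centre
- cup: bystander: a steel mug, 72 mm across and 85 mm high; origin under its centre
- jar: bystander: an amber glass jar with a white lid, 70 mm across, 100 mm high; origin under its centre
- roll: bystander: a roll of paper labels standing on end, 84 mm across, 50 mm high; origin under its centre
- spanner: bystander: a steel spanner 170 mm long lying flat on the deck; origin under its middle
- tray: bystander: an empty steel screw tray 75 x 100 x 28 mm; origin under its centre
- weight: bystander: the steel weight of a pressure valve, 48 mm across, 66 mm high; origin under its centre
Mind the look-alikes: they are no part of the job. Leave any blue or green look-alike of the pen alone.

How it is judged:
On the way, in this order (a step that is already met when the one before it is completed fails the run):
1. the setting pen is drawn out of its stand (z of pen_mid in the frame of stand above 0.15 m), for 0.1 s.
2. all five levers of the new unit stand at their stops as on the old unit (((value of joint old1 above 0.15 rad and value of joint new1 above 0.16 rad) or (value of joint old1 below -0.15 rad and value of joint new1 below -0.34 rad)) and ((value of joint old2 above 0.15 rad and value of joint new2 above 0.37 rad) or value of joint each of old2, new2 below -0.15 rad) and ((value of joint old3 above 0.15 rad and value of joint new3 above 0.21 rad) or (value of joint old3 below -0.15 rad and value of joint new3 below -0.38 rad)) and ((value of joint old4 above 0.15 rad and value of joint new4 above 0.32 rad) or (value of joint old4 below -0.15 rad and value of joint new4 below -0.19 rad)) and ((value of joint old5 above 0.15 rad and value of joint new5 above 0.17 rad) or (value of joint old5 below -0.15 rad and value of joint new5 below -0.36 rad))), for 0.2 s.
At the end, for the whole second after the job is handed in: every lever of the new unit leans the way its namesake on the old unit does, within 0.06 rad of its stop; the pen is released, at rest (0.02 m/s), upright within 0.1 rad in any hole of the stand, within 7 mm of its centre, guard down on the stand within 4 mm (all of step 2 and x of pen_mid in the frame of stand between -0.007 and 0.007 m and (y of pen_mid in the frame of stand between -0.057 and -0.043 m or y of pen_mid in the frame of stand between -0.007 and 0.007 m or y of pen_mid in the frame of stand between 0.043 and 0.057 m) and z of pen_mid in the frame of stand between 0.076 and 0.084 m and angle between pen_mid's own z axis and vertical below 0.1 rad and linear speed of pen below 0.02 m/s); the robot touches nothing.
It fails at once if the robot touches the control head or its levers with the gripper or the arm instead of the pen (contact force between any of the fingers, the arm and console above 1 N).
It fails at once if the pen is pressed on the control head or its levers with more than 12 N (contact force between pen and console above 12 N).
It fails at once if the old unit is touched (contact force between old_unit and anything else above 1 N).
It fails at once if a bystander is pushed more than 30 mm from its place (distance of any of driver, cover, cup, jar, roll, spanner, tray, weight from where it was at the start of the episode above 0.03 m).
It also fails if it takes over 69 s, if anything falls off the work surface, if the arm or the gripper's body presses on something with over 40 N, if the wrist force passes 120 N, or if a joint passes its speed limit or range.

## Working session

There is one attempt and no reset: what is moved stays moved. The work goes in short steps, Python scripts to look and compute and a tool call to move; the robot and the scene stay as the last step left them, time stands still between calls to the robot, and variables do not carry over. Pictures are saved under pics/ and viewed, about 8 in all and at most 12, crops included, and the job is handed in when it is done.

Besides the shell and the picture viewer there is one more tool, called after "Emit:" by a JSON object that holds its "fn" and its "kwargs". servo_tool: Moves the arm, as the interface text tells. Its arguments: {"type":"object","properties":{"increments":{"type":"array","items":{"type":"array","items":{"type":"number"}}},"jaw":{"type":"number"}},"required":["increments"]}

```bash
mkdir -p pics; ls; cat > h.py <<'E'
import numpy as np, cv2
from scipy.spatial.transform import Rotation as R
from rig import manip, vision
def cloud(c,st=None):
    z=c["range_z"]; v,u=np.mgrid[0:480,0:640]
    p=np.stack([(u-c["cx"])/c["fx"]*z,-(v-c["cy"])/c["fy"]*z,-z,np.ones_like(z)],-1)
    T=c["T"] if "T" in c else tool(st)@c["tool_from_camera"]
    w=(p@T.T)[...,:3]; w[z==0]=np.nan; return w
def tool(st):
    T=np.eye(4); T[:3,:3]=R.from_rotvec(st["eef_rot"]).as_matrix(); T[:3,3]=st["eef_pos"]; return T
def save(n,im): cv2.imwrite(f"pics/{n}.png",im[...,::-1])
E
python3 - <<'E'
from h import *
print(manip.state(),manip.pinch_z)
for n in("top","side"):
    c=vision.camera(n); save(n,c["image"]); np.savez(n,w=cloud(c),im=c["image"]); print(n,c["fx"],c["T"].round(3).tolist(), [k for k in c])
a=cv2.imread("pics/top.png")
E
```

```text
pics
{'time': 0.0, 'joint_positions': array([ 1.19492855e+00,  2.21222469e-01,  1.52761973e+00,  2.59385692e-05,
        1.39471621e+00, -1.26090228e-01]), 'qvel': array([ 1.12854607e-03, -9.35560674e-04, -2.72313260e-05, -5.89747182e-04,
       -8.61305494e-05,  2.92265242e-04]), 'effort': array([-9.38842350e-04, -4.96917343e+01, -3.89384973e+01, -4.33138666e-04,
        1.16207352e-02,  6.97067236e-06]), 'eef_pos': array([0.15425553, 0.60503289, 0.23019696]), 'eef_rot': array([ 2.48008249,  1.9268202 , -0.00267685]), 'ft_force': array([ 0.57415058, -0.11021814,  0.02997227]), 'torque': array([-0.00851052,  0.04046376,  0.00243059]), 'gripper_width': 0.999934777577016} 0.0187
top 538.9772508701641 [[0.006, 0.989, -0.145, 0.275], [-1.0, 0.005, -0.01, 0.006], [-0.009, 0.145, 0.989, 1.442], [0.0, 0.0, 0.0, 1.0]] ['image', 'range_z', 'fx', 'fy', 'cx', 'cy', 'T']
side 532.3204672795074 [[0.985, 0.14, -0.103, 0.376], [-0.174, 0.747, -0.641, -0.66], [-0.012, 0.65, 0.76, 0.899], [0.0, 0.0, 0.0, 1.0]] ['image', 'range_z', 'fx', 'fy', 'cx', 'cy', 'T']
```

View pics/top.png

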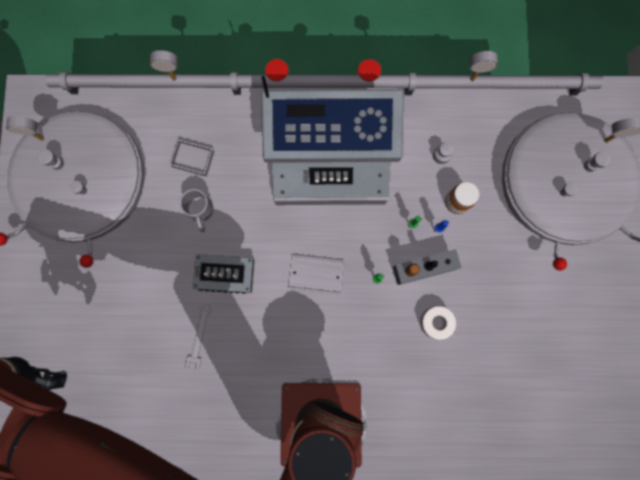

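View pics/side.png

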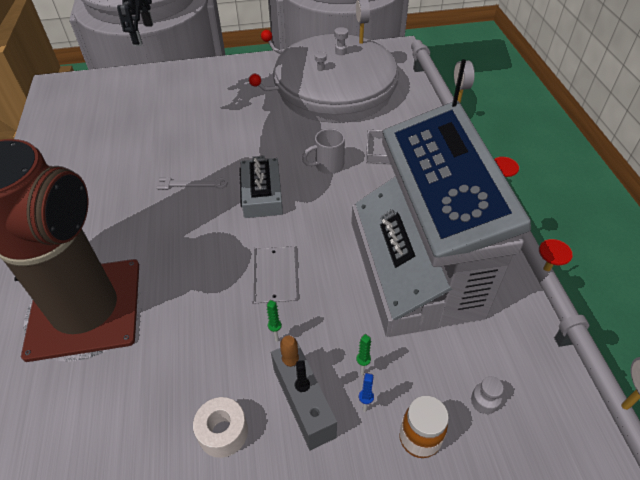

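Top view: the stand is at (427,265), with the wooden driver at (413,269), the black pen in the middle hole at (432,264) and the empty hole at (448,261). Pen look-alikes are green at (378,278) and (415,222), and blue at (441,226). The black one in the stand is the pen. The old unit is at (223,273) and the new bank at (331,176).

```bash
python3 - <<'E'
from h import *
t=np.load("top.npz"); w=t["w"]; im=t["im"]; hsv=cv2.cvtColor(im,cv2.COLOR_RGB2HSV)
def rect(name,m):
    P=w[m]; r=cv2.minAreaRect(P[:,:2].astype(np.float32)*1000); print(name,m.sum(),np.round(r[0],1),np.round(r[1],1),round(r[2],2),'z',np.median(P[:,2]).round(4))
v,u=np.mgrid[0:480,0:640]
box=lambda a,b,c,d:(u>=a)&(u<c)&(v>=b)&(v<d)
b=box(385,240,470,295); rect('stand',b&(abs(w[...,2]-.07)<.008))
b=box(385,240,470,295); P=b&(w[...,2]>.1); 
n,l,s,c=cv2.connectedComponentsWithStats(P.astype(np.uint8))
for i in range(1,n):
    Q=w[l==i]; print('tall',s[i],c[i].round(1),np.median(Q,0).round(4),Q[:,2].max().round(3), im[l==i].mean(0).round())
b=box(185,245,260,300); rect('oldbox',b&(abs(w[...,2]-.046)<.008)); rect('oldtop',b&(abs(w[...,2]-.056)<.004))
# console head top & bank
b=box(255,80,410,165); rect('head',b&(w[...,2]>.25))
b=box(268,160,395,205); m=b&(w[...,2]>.03)&(w[...,2]<.2)
Q=w[m]; ctr=np.median(Q,0); q=Q
for k in range(4):
    mm=q.mean(0); n_=np.linalg.svd(q-mm,full_matrices=False)[2][2]; q=Q[abs((Q-mm)@n_)<.004]
n_*=np.sign(n_[2]); print('slope n',n_.round(3),'lean',np.arccos(n_[2]),'mean',mm.round(4))
rect('slope',m&(abs((w-mm)@n_)<.004))
rect('bank',m&(hsv[...,2]<50)&box(303,163,358,190))
cr=lambda im,a,b,c,d,k:cv2.resize(im[b:d,a:c],None,fx=k,fy=k,interpolation=cv2.INTER_CUBIC)
s=np.load("side.npz")["im"]
A=cr(im,190,250,260,300,5); B=cr(im,295,155,365,205,5); C=cr(s,230,145,300,195,5); D=cr(s,370,200,440,270,5)[:250]
save('crops',np.vstack([np.hstack([A,B]),np.hstack([C,D])]))
E
```

```text
stand 999 [ 405.1 -271.5] [ 50.  161.4] 15.06 z 0.0705
tall [428 260   9   8  60] [432.1 263.8] [ 0.4036 -0.2679  0.1391] 0.152 [24. 24. 25.]
tall [406 263  13  13 130] [412.3 269.1] [ 0.3906 -0.2206  0.1343] 0.144 [98. 64. 42.]
oldbox 1264 [385.  257.8] [150.8  94.1] 86.48 z 0.0468
oldtop 624 [386.4 256. ] [144.1  85.3] 83.84 z 0.0565
head 9644 [706.1 -21.4] [149.6 320.5] 0.58 z 0.2791
slope n [-0.63  -0.008  0.776] lean 0.681920262576864 mean [ 0.6181 -0.0231  0.0916]
slope 3514 [618.8 -22. ] [ 85.9 300.1] 0.35 z 0.0906
bank 347 [630.8 -22.5] [ 35.  105.4] 0.55 z 0.1088
```

View pics/crops.png

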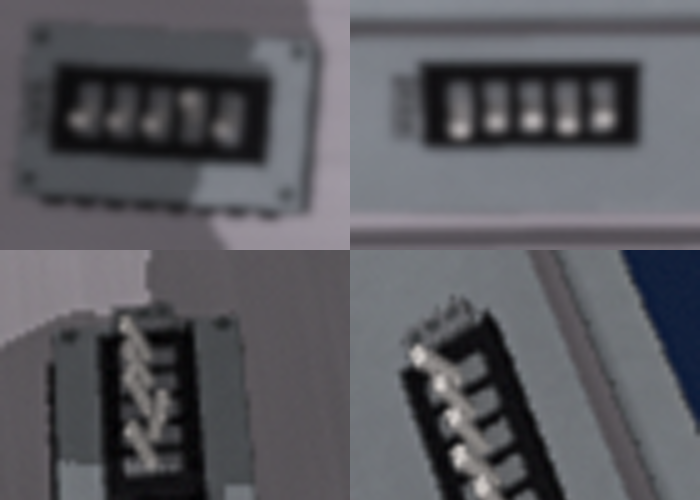

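Crops: on the old unit (top left), lever tips 1, 2, 3 and 5 point down (OFF) and lever 4 points up (ON). The side crop agrees. I'll verify this numerically and pass over the unit with the wrist camera.

```bash
cat >> h.py <<'E'
from scipy.linalg import logm,expm
def plan(p,Rm=None,n=None,T0=None):
    T0=tool(manip.state()) if T0 is None else T0
    T1=np.eye(4); T1[:3,3]=p; T1[:3,:3]=T0[:3,:3] if Rm is None else Rm
    rel=np.linalg.inv(T0)@T1
    ang=np.linalg.norm(R.from_matrix(rel[:3,:3]).as_rotvec()); d=np.linalg.norm(rel[:3,3])
    n=n or int(np.ceil(max(d/.038,ang/.115,1)))
    D=expm(np.real(logm(rel))/n)
    print('rows',n,'each',(D[:3,3]*1000).round(2).tolist(),R.from_matrix(D[:3,:3]).as_rotvec().round(4).tolist()); return T1
def down(a): # tool pointing down, tool x at world angle a
    c,s=np.cos(a),np.sin(a); return np.array([[c,s,0],[s,-c,0],[0,0,-1.]])
def b(): s=manip.state(); print(round(s['time'],2),s['eef_pos'].round(4),s['eef_rot'].round(3),s['joint_positions'].round(2),s['ft_force'].round(2),round(s['gripper_width'],3))
E
python3 - <<'E'
from h import *
w=np.load("top.npz")["w"]
# old unit levers: frame from box rect
a=np.deg2rad(86.48-90); O=np.array([.3855,.257]); ex=np.array([np.cos(a),np.sin(a)]); ey=np.array([-ex[1],ex[0]])
Q=w[250:298,190:258].reshape(-1,3); d=Q[:,:2]-O; X=np.c_[d@ex,d@ey,Q[:,2]-.056]*1000; X=X[(X[:,2]>12)]
for y in(36,18,0,-18,-36):
    s=X[abs(X[:,1]-y)<6]; print(y,len(s),s.mean(0).round(1) if len(s) else '')
T=tool(manip.state()); print(np.round(T,2).tolist())
yaw=np.arctan2(T[1,0],T[0,0]);print(yaw)
c=vision.camera("wrist");print(c["fx"],c["tool_from_camera"].round(3).tolist())
T1=plan([.33,.27,.36]); 
for k in(0,np.pi/2,-np.pi/2,np.pi):print('yaw',k);plan([.36,-.26,.30],down(np.deg2rad(15)+k),T0=T1)
E
```

```text
36 13 [-4.2 35.8 21.5]
18 12 [-4.3 18.4 22.3]
0 11 [-5.3  0.2 24. ]
-18 13 [  6.4 -17.1  21.6]
-36 14 [ -4.2 -35.2  21.5]
[[0.25, 0.97, -0.0, 0.15], [0.97, -0.25, -0.0, 0.61], [-0.0, -0.0, -1.0, 0.23], [0.0, 0.0, 0.0, 1.0]]
1.3210431391828963
361.1489022932798 [[1.0, 0.0, -0.0, -0.0], [0.0, -0.96, -0.282, -0.072], [-0.0, 0.282, -0.96, -0.143], [0.0, 0.0, 0.0, 1.0]]
rows 11 each [-25.59, 23.0, -11.74] [0.0, 0.0, -0.0]
yaw 0
rows 15 each [-25.82, 26.62, 4.02] [0.0, 0.0001, 0.0706]
yaw 1.5707963267948966
rows 15 each [-35.69, 2.42, 4.03] [-0.0, 0.0001, -0.0341]
yaw -1.5707963267948966
rows 23 each [-0.21, 31.35, 2.62] [0.0001, 0.0, 0.1143]
yaw 3.141592653589793
rows 19 each [-26.19, -21.18, 3.19] [-0.0001, 0.0, -0.1096]
```

Old pattern confirmed numerically: OFF, OFF, OFF, ON, OFF. I'll now move above the stand.

Emit:
{"fn": "servo_tool", "kwargs": {"increments": [[-25.6,23,-11.7,0,0,0],[-25.6,23,-11.7,0,0,0],[-25.6,23,-11.7,0,0,0],[-25.6,23,-11.7,0,0,0],[-25.6,23,-11.7,0,0,0],[-25.6,23,-11.7,0,0,0],[-25.6,23,-11.7,0,0,0],[-25.6,23,-11.7,0,0,0],[-25.6,23,-11.7,0,0,0],[-25.6,23,-11.7,0,0,0],[-25.6,23,-11.7,0,0,0]]}}

```text
time: 1.07
eef_pos: [0.3302, 0.2686, 0.3604]
eef_rot: [2.48, 1.928, 0.0]
ft_force: [-0.1, 0.1, -0.6]
gripper_width: 0.997
```

```bash
python3 - <<'E'
from h import *
b(); plan([.405,-.27,.25],down(np.deg2rad(15)),n=16)
E
```

```text
1.07 [0.3302 0.2686 0.3604] [2.48  1.928 0.   ] [ 0.5  -0.33  1.81 -0.    1.65 -0.82] [-0.12  0.11 -0.57] 0.997
rows 16 each [-22.58, 27.55, 6.9] [0.0, -0.0, 0.0662]
```

Emit:
{"fn": "servo_tool", "kwargs": {"increments": [[-22.6,27.5,6.9,0,0,0.0662],[-22.6,27.5,6.9,0,0,0.0662],[-22.6,27.5,6.9,0,0,0.0662],[-22.6,27.5,6.9,0,0,0.0662],[-22.6,27.5,6.9,0,0,0.0662],[-22.6,27.5,6.9,0,0,0.0662],[-22.6,27.5,6.9,0,0,0.0662],[-22.6,27.5,6.9,0,0,0.0662]]}}

```text
time: 1.73
eef_pos: [0.4402, 0.0093, 0.3043]
eef_rot: [-2.901, -1.206, -0.0]
ft_force: [0.4, -0.1, -0.4]
gripper_width: 0.997
```

Emit:
{"fn": "servo_tool", "kwargs": {"increments": [[-22.6,27.5,6.9,0,0,0.0662],[-22.6,27.5,6.9,0,0,0.0662],[-22.6,27.5,6.9,0,0,0.0662],[-22.6,27.5,6.9,0,0,0.0662],[-22.6,27.5,6.9,0,0,0.0662],[-22.6,27.5,6.9,0,0,0.0662],[-22.6,27.5,6.9,0,0,0.0662],[-22.6,27.5,6.9,0,0,0.0662],[0,0,0,0,0,0],[0,0,0,0,0,0]]}}

```text
time: 2.57
eef_pos: [0.4029, -0.2692, 0.2487]
eef_rot: [-3.114, -0.404, 0.002]
ft_force: [-0.0, 0.8, -0.2]
gripper_width: 1.0
```

```bash
python3 - <<'E'
from h import *
b(); st=manip.state(); c=vision.camera("wrist"); w=cloud(c,st); np.savez("wr1",w=w,im=c["image"]); im=c["image"]; save("wr1",im)
for z0 in (.145,):
    m=(abs(w[...,2]-z0)<.006)&(im.max(-1)<70)
    n,l,s,ce=cv2.connectedComponentsWithStats(m.astype(np.uint8))
    for i in range(1,n):
        if s[i,4]>60:
            P=w[l==i]; print(s[i],ce[i].round(1),P.mean(0).round(4),cv2.minAreaRect(P[:,:2].astype(np.float32)*1000))
m=(abs(w[...,2]-.07)<.005); P=w[m]; print('stand',cv2.minAreaRect(P[:,:2].astype(np.float32)*1000),np.median(P[:,2]))
E
```

```text
2.57 [ 0.4029 -0.2692  0.2487] [-3.114e+00 -4.040e-01  2.000e-03] [-0.75 -0.13  1.86  0.    1.42 -1.01] [-0.01  0.79 -0.17] 1.0
[304 230  21  22 354] [313.9 240.3] [ 0.402  -0.271   0.1446] ((402.12249755859375, -271.9374084472656), (14.080138206481934, 13.294801712036133), 89.75887298583984)
stand ((553.4209594726562, -307.7016906738281), (321.43756103515625, 482.2423095703125), 18.710948944091797) 0.07035644676893366
```

View pics/wr1.png

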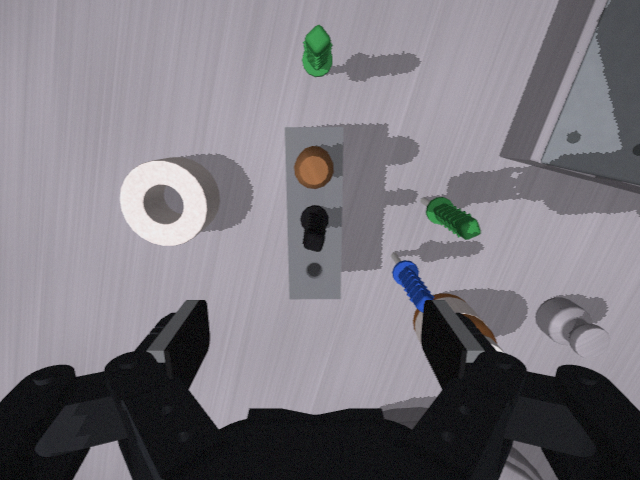

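Wrist view: the pen is black at (314,228) in the middle hole, the driver at (314,166), the empty hole at (314,270). The green and blue look-alikes lie well apart. One close crop for choice and handle yaw.

```bash
python3 - <<'E'
from h import *
t=np.load("wr1.npz"); im=t["im"]; w=t["w"]
cr=cv2.resize(im[195:260,280:350],None,fx=8,fy=8,interpolation=cv2.INTER_CUBIC); cr=np.clip(cr.astype(float)*2.2,0,255).astype(np.uint8); save("pen",cr)
m=(w[...,2]>.1425)&(im.max(-1)<90); m[:195]=0;m[260:]=0;m[:,:280]=0;m[:,350:]=0
P=w[m]*1000; print(len(P))
best=[]
for a in np.arange(-45,45,3):
    r=np.deg2rad(a); e=np.array([[np.cos(r),np.sin(r)],[-np.sin(r),np.cos(r)]]); q=P[:,:2]@e.T; s=np.ptp(q,axis=0); best.append((round(s[0]*s[1]),a))
print(sorted(best)[:8])
E
```

```text
331
[(192, np.int64(-6)), (192, np.int64(-3)), (192, np.int64(0)), (193, np.int64(3)), (194, np.int64(-9)), (198, np.int64(6)), (200, np.int64(-12)), (204, np.int64(9))]
```

View pics/pen.png

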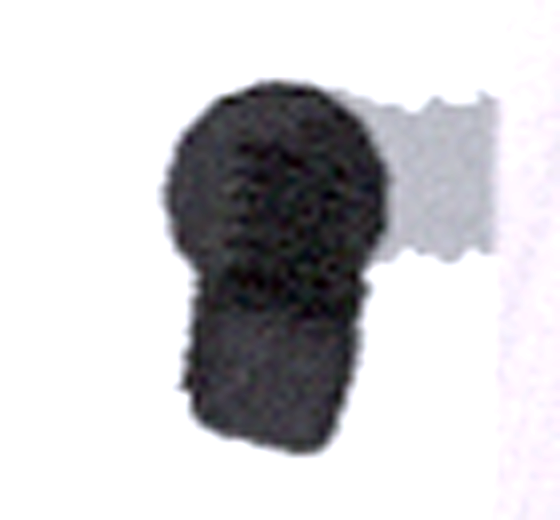

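```bash
python3 - <<'E'
from h import *
b(); T=plan([.4025,-.271,.21],down(-.035),n=4); plan([.4025,-.271,.092],T0=T,n=6)
E
```

```text
2.62 [ 0.4036 -0.2682  0.2492] [-3.114e+00 -4.080e-01  1.000e-03] [-0.75 -0.13  1.86  0.    1.42 -1.01] [0.12 1.35 0.64] 1.002
rows 4 each [-0.37, 0.65, 9.79] [-0.0003, 0.0001, 0.0739]
rows 6 each [-0.0, 0.0, 19.67] [0.0, 0.0, 0.0]
```

Emit:
{"fn": "servo_tool", "kwargs": {"increments": [[-0.4,1.0,9.8,0,0,0.074],[-0.4,0.6,9.8,0,0,0.074],[-0.4,0.6,9.8,0,0,0.074],[-0.4,0.6,9.8,0,0,0.074],[0,0,20,0,0,0],[0,0,20,0,0,0],[0,0,20,0,0,0],[0,0,20,0,0,0],[0,0,20,0,0,0],[0,0,17,0,0,0],[0,0,0,0,0,0],[0,0,0,0,0,0]], "jaw": 0}}

```text
time: 3.62
eef_pos: [0.403, -0.2695, 0.0931]
eef_rot: [-3.14, 0.05, 0.002]
ft_force: [-0.6, -0.2, 1.3]
gripper_width: 1.0
```

Emit:
{"fn": "servo_tool", "kwargs": {"increments": [[0,0,0,0,0,0],[0,0,0,0,0,0],[0,0,0,0,0,0],[0,0,0,0,0,0],[0,0,0,0,0,0],[0,0,0,0,0,0],[0,0,0,0,0,0],[0,0,0,0,0,0],[0,0,0,0,0,0],[0,0,0,0,0,0]], "jaw": 255}}

```text
time: 4.45
eef_pos: [0.4032, -0.2714, 0.0939]
eef_rot: [3.141, -0.054, 0.001]
ft_force: [-0.1, -0.2, 4.9]
gripper_width: 0.158
```

```bash
python3 - <<'E'
from h import *
b()
E
```

```text
4.45 [ 0.4032 -0.2714  0.0939] [ 3.141e+00 -5.400e-02  1.000e-03] [-0.75  0.04  2.   -0.    1.1  -0.72] [-0.11 -0.18  4.88] 0.158
```

```bash
cat >> h.py <<'E'
def leanR(y=0.0,l=.65): return (R.from_euler('z',y)*R.from_euler('y',-l)).as_matrix()@down(0)
E
python3 - <<'E'
from h import *
T=plan([.403,-.2705,.27],down(-.027),n=8); print(leanR()); plan([.535,-.08,.225],leanR(),T0=T,n=10)
E
```

```text
rows 8 each [-0.02, -0.11, -22.01] [0.0001, -0.0001, -0.0009]
[[ 0.7960838   0.          0.60518641]
 [ 0.         -1.          0.        ]
 [ 0.60518641  0.         -0.7960838 ]]
rows 10 each [11.26, -19.23, 8.2] [0.0009, 0.065, -0.0026]
```

Emit:
{"fn": "servo_tool", "kwargs": {"increments": [[0,0,-10,0,0,0],[0,0,-20,0,0,0],[0,0,-25,0,0,0],[0,0,-25,0,0,0],[0,0,-25,0,0,0],[0,0,-25,0,0,0],[0,0,-25,0,0,0],[0,0,-20,0,0,0],[0,0,0,0,0,0],[0,0,0,0,0,0],[0,0,0,0,0,0]]}}

```text
time: 5.37
eef_pos: [0.4024, -0.2706, 0.2673]
eef_rot: [-3.14, 0.054, 0.002]
ft_force: [-1.0, -0.2, -1.0]
gripper_width: 0.156
```

Emit:
{"fn": "servo_tool", "kwargs": {"increments": [[11.3,-19.2,8.2,0,0.065,-0.003],[11.3,-19.2,8.2,0,0.065,-0.003],[11.3,-19.2,8.2,0,0.065,-0.003],[11.3,-19.2,8.2,0,0.065,-0.003],[11.3,-19.2,8.2,0,0.065,-0.003],[11.3,-19.2,8.2,0,0.065,-0.003],[11.3,-19.2,8.2,0,0.065,-0.003],[11.3,-19.2,8.2,0,0.065,-0.003],[11.3,-19.2,8.2,0,0.065,-0.003],[11.3,-19.2,8.2,0,0.065,-0.003],[0,0,0,0,0,0],[0,0,0,0,0,0]]}}

```text
time: 6.37
eef_pos: [0.5349, -0.0804, 0.2197]
eef_rot: [2.971, -0.002, 0.993]
ft_force: [0.4, -0.5, -0.3]
gripper_width: 0.157
```

```bash
python3 - <<'E'
from h import *
b(); st=manip.state(); c=vision.camera("wrist"); w=cloud(c,st); im=c["image"]; np.savez("wr2",w=w,im=im,T=tool(st),C=c["tool_from_camera"],K=[c["fx"],c["fy"],c["cx"],c["cy"]]); save("wr2",im)
E
```

```text
6.37 [ 0.5349 -0.0804  0.2197] [ 2.971e+00 -2.000e-03  9.930e-01] [-0.46 -0.45  2.29  0.39  0.75 -0.67] [ 0.43 -0.45 -0.27] 0.157
```

View pics/wr2.png

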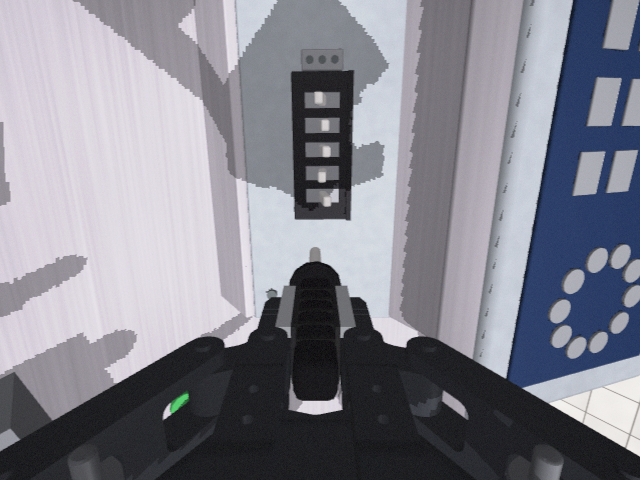

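Wrist view: the bank runs from (322,72) to (322,218), connector on top at (322,58). Lever tips are at about (319,98), (325,124), (326,151), (322,175) and (326,198). The pen is held straight, tip at (314,250).

```bash
python3 - <<'E'
from h import *
t=np.load("wr2.npz"); im=t["im"]; w=t["w"]; T=t["T"]; g=im.max(-1)
v,u=np.mgrid[0:480,0:640]; reg=(u>285)&(u<360)&(v>64)&(v<226)
# slope plate plane near
pl=(u>250)&(u<385)&(v>90)&(v<225)&~reg
def fit(P):
    q=P
    for k in range(6):
        m=q.mean(0); n=np.linalg.svd(q-m,full_matrices=False)[2][2]; q=P[abs((P-m)@n)<.002]
    return m,n*np.sign(n[2])
P=w[pl]; P=P[~np.isnan(P[:,0])]; m,n=fit(P); print('plate',m.round(4),n.round(4),np.arccos(n[2]))
D=reg&(g<60)&~np.isnan(w[...,0]); Q=w[D]; h=(Q-m)@n; print('dark h pct',np.percentile(h,[5,25,50,75,95]).round(4))
mb,nb=fit(Q[abs(h-np.median(h))<.003]); print('bank',mb.round(4),nb.round(4),np.arccos(nb[2]),'yaw',np.arctan2(-nb[1],-nb[0]))
nn=np.array([-.60519,0,.79608]); ex=np.array([.79608,0,.60519]); ey=np.array([0,1.,0])
h0=np.median((Q-mb)@nn)
F=Q[abs((Q-mb)@nn)<.006]; c=np.c_[F@ex,F@ey].astype(np.float32)*1000
print('rect',cv2.minAreaRect(c), 'face h',np.median(mb@nn))
x0,y0=cv2.minAreaRect(c)[0]; B=ex*x0/1000+ey*y0/1000+nn*np.median(mb@nn); print('B',B.round(4))
# levers: points 15..30 above face
h=(w-B)@nn; X=np.stack([(w-B)@ex,(w-B)@ey,h],-1)*1000
L=reg&(h>.014)&(h<.035)&(g>80)
for y in(36,18,0,-18,-36):
    s=X[L&(abs(X[...,1]-y)<7)]; tp=s[s[:,2]>s[:,2].max()-4]; print(y,len(s),'top',tp.mean(0).round(1),s[:,2].max().round(1))
# pen in tool frame
wt=(w-T[:3,3])@T[:3,:3]*1000
m2=(u>305)&(u<325)&(v>240)&(v<330)
for r in range(242,300,4):
    k=(v==r)&m2&(wt[...,2]>20)&(wt[...,2]<110)
    if k.any(): print(r,k.sum(),wt[k].mean(0).round(1),wt[k][:,2].max().round(1))
E
```

```text
plate [ 0.6231 -0.0296  0.0971] [-0.6049 -0.0076  0.7963] 0.6496694195572655
dark h pct [0.0028 0.0036 0.0041 0.0047 0.0069]
bank [ 0.6253 -0.0102  0.1039] [-0.6091 -0.0068  0.7931] 0.6549356427474226 yaw 0.011115758942048984
rect ((563.152587890625, -21.299102783203125), (45.05516815185547, 111.03548431396484), 0.5206809043884277) face h -0.29567160437811185
B [ 0.6273 -0.0213  0.1054]
36 126 top [-2.8 34.8 25.6] 27.0
18 111 top [ 1.7 17.1 25.6] 27.5
0 113 top [ 2.7 -0.9 25.4] 27.4
-18 105 top [ -0.3 -18.8  25.4] 27.5
-36 115 top [  3.9 -36.7  25.1] 27.2
250 11 [-0.1 -1.9 70.6] 74.7
254 11 [-0.1 -1.9 62.8] 66.5
258 11 [-0.1 -2.1 54.8] 58.1
262 13 [ -0.1 -11.7  21.7] 22.8
```

```bash
cat >> h.py <<'E'
yw=.008; RB=leanR(yw); BN=-RB[:,2]; BX=RB[:,0]; BY=-RB[:,1]; B0=np.array([.6273,-.0221,.1054]); LEN=78
def tgt(x,y,h): return B0+(BX*x+BY*(y+.6)+BN*(h+LEN))/1000
def bank(): # tip in bank coords, force in bank axes
    s=manip.state(); T=tool(s); d=T[:3,3]-B0; 
    print('t',round(s['time'],2),'tip x,y,h',np.round([d@BX*1000,d@BY*1000-.6,d@BN*1000-LEN],1),'rel',R.from_matrix(T[:3,:3].T@RB).as_rotvec().round(4),'F x,y,n',np.round([s['ft_force']@BX,s['ft_force']@BY,s['ft_force']@BN],2))
E
python3 - <<'E'
from h import *
bank(); T=plan(tgt(11,36,40),RB,n=6); plan(tgt(11,36,16),T0=T,n=2)
E
```

```text
t 6.42 tip x,y,h [ -3.4 -59.2  69.9] rel [ 0.015   0.0037 -0.0053] F x,y,n [ 0.5  -0.18 -0.33]
rows 6 each [2.37, -15.92, 4.84] [0.0025, 0.0006, -0.0009]
rows 2 each [-0.0, -0.0, 12.0] [0.0, 0.0, -0.0]
```

Emit:
{"fn": "servo_tool", "kwargs": {"increments": [[2.4,-15.9,4.8,0.0025,0,-0.001],[2.4,-15.9,4.8,0.0025,0,-0.001],[2.4,-15.9,4.8,0.0025,0,-0.001],[2.4,-15.9,4.8,0.0025,0,-0.001],[2.4,-15.9,4.8,0.0025,0,-0.001],[2.4,-15.9,4.8,0.0025,0,-0.001],[0,0,0,0,0,0],[0,0,0,0,0,0],[0,0,0,0,0,0]]}}

```text
time: 7.17
eef_pos: [0.5655, 0.0124, 0.208]
eef_rot: [-2.977, -0.011, -1.002]
ft_force: [0.7, 0.1, 0.4]
gripper_width: 0.153
```

```bash
python3 - <<'E'
from h import *
bank(); st=manip.state(); c=vision.camera("wrist"); w=cloud(c,st); im=c["image"]; save("wr3",cv2.resize(im[100:340,200:440],None,fx=2.4,fy=2.4))
bank()
E
```

```text
t 7.17 tip x,y,h [13.1 34.4 40.9] rel [0.0019 0.0009 0.0002] F x,y,n [ 0.76  0.14 -0.11]
t 7.22 tip x,y,h [13.2 34.2 41. ] rel [ 0.0021  0.0005 -0.0004] F x,y,n [-0.19  0.44 -0.65]
```

View pics/wr3.png

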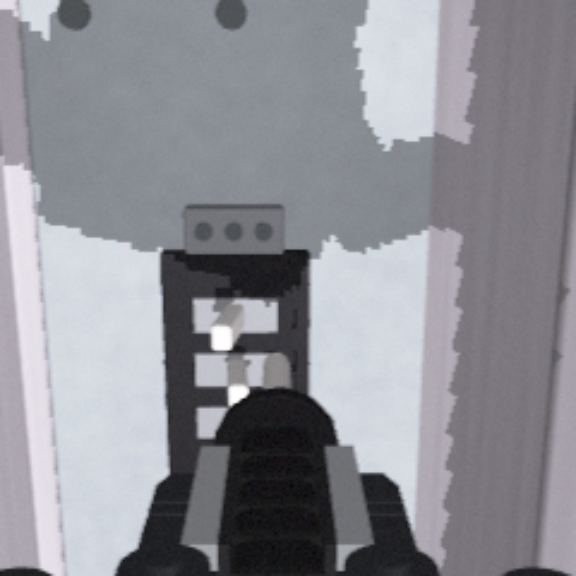

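Close crop: the pen sits on the +x side (right) of levers 1 and 2, as computed. Lowering, then pushing lever 1 to OFF.

Emit:
{"fn": "servo_tool", "kwargs": {"increments": [[0,-1.5,10,0,0,0],[0,0,8,0,0,0],[0,0,7,0,0,0],[0,0,0,0,0,0],[-2,0,0,0,0,0],[-2,0,0,0,0,0],[-2,0,0,0,0,0],[-2,0,0,0,0,0],[0,0,0,0,0,0]]}}

```text
time: 7.97
eef_pos: [0.5737, 0.015, 0.183]
eef_rot: [-2.976, -0.012, -1.002]
ft_force: [0.3, 0.1, -0.5]
gripper_width: 0.156
```

```bash
echo 'from h import *;bank()' > s.py; python3 s.py
```

```text
t 7.97 tip x,y,h [ 4.5 37.  16. ] rel [0.0011 0.0004 0.0004] F x,y,n [-0.1   0.07 -0.56]
```

Emit:
{"fn": "servo_tool", "kwargs": {"increments": [[-1,0,0,0,0,0],[-1,0,0,0,0,0],[0,0,0,0,0,0]]}}

```text
time: 8.22
eef_pos: [0.5731, 0.0149, 0.1828]
eef_rot: [-2.975, -0.012, -1.005]
ft_force: [1.9, 0.3, 0.4]
gripper_width: 0.155
```

```bash
python3 s.py
```

```text
t 8.22 tip x,y,h [ 3.9 36.8 16.2] rel [ 0.0014 -0.0016  0.0004] F x,y,n [ 1.79  0.25 -0.82]
```

Emit:
{"fn": "servo_tool", "kwargs": {"increments": [[-1,0,0,0,0,0],[-1,0,0,0,0,0],[0,0,0,0,0,0]]}}

```text
time: 8.47
eef_pos: [0.5715, 0.0149, 0.1815]
eef_rot: [-2.975, -0.012, -1.005]
ft_force: [2.6, -0.4, 1.6]
gripper_width: 0.155
```

```bash
python3 s.py
```

```text
t 8.47 tip x,y,h [ 1.9 36.8 16.2] rel [ 0.0014 -0.0015  0.0004] F x,y,n [ 3.05 -0.37 -0.31]
```

Emit:
{"fn": "servo_tool", "kwargs": {"increments": [[-1,0,0,0,0,0],[-1,0,0,0,0,0],[0,0,0,0,0,0]]}}

```text
time: 8.72
eef_pos: [0.5694, 0.0148, 0.1797]
eef_rot: [-2.976, -0.012, -1.003]
ft_force: [1.5, 0.4, 0.5]
gripper_width: 0.152
```

```bash
python3 s.py
```

```text
t 8.72 tip x,y,h [-0.9 36.8 16. ] rel [ 0.0013 -0.0002  0.0004] F x,y,n [ 1.5   0.4  -0.56]
```

Emit:
{"fn": "servo_tool", "kwargs": {"increments": [[-1,0,0,0,0,0],[0,0,0,0,0,0]]}}

```text
time: 8.88
eef_pos: [0.5688, 0.0148, 0.1793]
eef_rot: [-2.976, -0.012, -1.004]
ft_force: [1.5, -0.8, 3.7]
gripper_width: 0.153
```

```bash
python3 s.py
```

```text
t 8.88 tip x,y,h [-1.7 36.8 16.1] rel [ 0.0013 -0.0005  0.0004] F x,y,n [ 3.45 -0.79  2.03]
```

Emit:
{"fn": "servo_tool", "kwargs": {"increments": [[-1,0,0,0,0,0],[0,0,0,0,0,0]]}}

```text
time: 9.05
eef_pos: [0.5684, 0.0148, 0.1792]
eef_rot: [-2.975, -0.012, -1.005]
ft_force: [3.3, 0.1, 2.8]
gripper_width: 0.148
```

```bash
python3 s.py
```

```text
t 9.05 tip x,y,h [-2.  36.7 16.2] rel [ 0.0015 -0.0016  0.0003] F x,y,n [4.33 0.12 0.26]
```

Emit:
{"fn": "servo_tool", "kwargs": {"increments": [[-1,0,0,0,0,0],[0,0,0,0,0,0]]}}

```text
time: 9.22
eef_pos: [0.568, 0.0147, 0.179]
eef_rot: [-2.975, -0.012, -1.007]
ft_force: [6.4, 0.2, 3.5]
gripper_width: 0.159
```

```bash
python3 s.py
```

```text
t 9.22 tip x,y,h [-2.4 36.7 16.3] rel [ 0.0016 -0.0028  0.0003] F x,y,n [ 7.25  0.14 -1.06]
```

Emit:
{"fn": "servo_tool", "kwargs": {"increments": [[-1,0,0,0,0,0],[0,0,0,0,0,0]]}}

```text
time: 9.38
eef_pos: [0.5676, 0.0146, 0.179]
eef_rot: [-2.974, -0.011, -1.009]
ft_force: [4.3, 0.4, 6.0]
gripper_width: 0.156
```

```bash
python3 s.py
```

```text
t 9.38 tip x,y,h [-2.7 36.6 16.6] rel [ 0.0018 -0.004   0.0003] F x,y,n [7.04 0.33 2.19]
```

Emit:
{"fn": "servo_tool", "kwargs": {"increments": [[4,0,0,0,0,0],[4,0,-4,0,0,0],[4,0,-20,0,0,0],[4,9,0,0,0,0],[0,9.5,0,0,0,0],[0,0,0,0,0,0],[0,0,10,0,0,0],[0,0,14,0,0,0],[0,0,0,0,0,0],[-2,0,0,0,0,0],[-2,0,0,0,0,0],[0,0,0,0,0,0]]}}

```text
time: 10.38
eef_pos: [0.5754, -0.0033, 0.1845]
eef_rot: [-2.976, -0.012, -1.002]
ft_force: [1.3, 0.4, 0.2]
gripper_width: 0.157
```

```bash
python3 s.py
```

```text
t 10.38 tip x,y,h [ 6.7 18.6 16.2] rel [0.0008 0.0005 0.0004] F x,y,n [ 1.18  0.41 -0.64]
```

Emit:
{"fn": "servo_tool", "kwargs": {"increments": [[-1,0,0,0,0,0],[-1,0,0,0,0,0],[-1,0,0,0,0,0],[0,0,0,0,0,0]]}}

```text
time: 10.72
eef_pos: [0.5738, -0.0035, 0.1834]
eef_rot: [-2.975, -0.012, -1.005]
ft_force: [0.7, 1.0, 2.0]
gripper_width: 0.154
```

```bash
python3 s.py
```

```text
t 10.72 tip x,y,h [ 4.8 18.4 16.4] rel [ 0.0012 -0.0013  0.0004] F x,y,n [1.76 0.97 1.17]
```

Emit:
{"fn": "servo_tool", "kwargs": {"increments": [[-1,0,0,0,0,0],[-1,0,0,0,0,0],[0,0,0,0,0,0]]}}

```text
time: 10.97
eef_pos: [0.5721, -0.0037, 0.1818]
eef_rot: [-2.976, -0.012, -1.004]
ft_force: [0.5, 0.4, 3.6]
gripper_width: 0.153
```

```bash
python3 s.py
```

```text
t 10.97 tip x,y,h [ 2.4 18.3 16.1] rel [ 0.0014 -0.0006  0.0005] F x,y,n [2.55 0.35 2.58]
```

Emit:
{"fn": "servo_tool", "kwargs": {"increments": [[-1,0,0,0,0,0],[0,0,0,0,0,0]]}}

```text
time: 11.13
eef_pos: [0.5716, -0.0038, 0.1814]
eef_rot: [-2.975, -0.012, -1.005]
ft_force: [2.7, 0.6, 3.4]
gripper_width: 0.154
```

```bash
python3 s.py
```

```text
t 11.13 tip x,y,h [ 1.8 18.2 16.2] rel [ 0.0016 -0.0014  0.0003] F x,y,n [4.22 0.55 1.11]
```

Emit:
{"fn": "servo_tool", "kwargs": {"increments": [[-1,0,0,0,0,0],[0,0,0,0,0,0]]}}

```text
time: 11.3
eef_pos: [0.5712, -0.0038, 0.1813]
eef_rot: [-2.975, -0.011, -1.006]
ft_force: [4.5, 0.6, 3.8]
gripper_width: 0.158
```

```bash
python3 s.py
```

```text
t 11.3 tip x,y,h [ 1.4 18.1 16.3] rel [ 0.0017 -0.0024  0.0002] F x,y,n [5.93 0.61 0.31]
```

Emit:
{"fn": "servo_tool", "kwargs": {"increments": [[-1,0,0,0,0,0],[0,0,0,0,0,0]]}}

```text
time: 11.47
eef_pos: [0.5708, -0.0039, 0.1811]
eef_rot: [-2.975, -0.011, -1.008]
ft_force: [6.8, 1.4, 2.3]
gripper_width: 0.152
```

```bash
python3 s.py
```

```text
t 11.47 tip x,y,h [ 1.  18.1 16.4] rel [ 0.0019 -0.0035  0.    ] F x,y,n [ 6.83  1.31 -2.27]
```

Emit:
{"fn": "servo_tool", "kwargs": {"increments": [[4,0,0,0,0,0],[4,0,-4,0,0,0],[3,0,-20,0,0,0],[3,9,0,0,0,0],[0,9,0,0,0,0],[0,0,0,0,0,0],[0,0,10,0,0,0],[0,0,14,0,0,0],[0,0,0,0,0,0],[-2,0,0,0,0,0],[-2,0,0,0,0,0],[0,0,0,0,0,0]]}}

```text
time: 12.47
eef_pos: [0.5772, -0.0213, 0.1857]
eef_rot: [-2.976, -0.012, -1.002]
ft_force: [1.0, 0.6, -0.7]
gripper_width: 0.154
```

```bash
python3 s.py
```

```text
t 12.47 tip x,y,h [ 8.7  0.6 16.2] rel [0.0009 0.0005 0.0004] F x,y,n [ 0.31  0.56 -1.17]
```

Emit:
{"fn": "servo_tool", "kwargs": {"increments": [[-1,0,0,0,0,0],[-1,0,0,0,0,0],[-1,0,0,0,0,0],[-1,0,0,0,0,0],[0,0,0,0,0,0]]}}

```text
time: 12.88
eef_pos: [0.5748, -0.0217, 0.1841]
eef_rot: [-2.976, -0.012, -1.005]
ft_force: [0.1, 0.1, 2.8]
gripper_width: 0.151
```

```bash
python3 s.py
```

```text
t 12.88 tip x,y,h [ 5.8  0.2 16.4] rel [ 0.0016 -0.0014  0.0005] F x,y,n [1.78 0.11 2.21]
```

Emit:
{"fn": "servo_tool", "kwargs": {"increments": [[-1,0,0,0,0,0],[-1,0,0,0,0,0],[-1,0,0,0,0,0],[0,0,0,0,0,0]]}}

```text
time: 13.22
eef_pos: [0.5721, -0.0217, 0.1816]
eef_rot: [-2.976, -0.012, -1.003]
ft_force: [1.3, -0.3, 3.6]
gripper_width: 0.149
```

```bash
python3 s.py
```

```text
t 13.22 tip x,y,h [ 2.1  0.2 16. ] rel [ 0.0015 -0.0002  0.0004] F x,y,n [ 3.2  -0.27  2.1 ]
```

Emit:
{"fn": "servo_tool", "kwargs": {"increments": [[-1,0,0,0,0,0],[-1,0,0,0,0,0],[0,0,0,0,0,0]]}}

```text
time: 13.47
eef_pos: [0.5702, -0.0217, 0.1798]
eef_rot: [-2.976, -0.012, -1.002]
ft_force: [1.6, -1.0, 2.6]
gripper_width: 0.156
```

```bash
python3 s.py
```

```text
t 13.47 tip x,y,h [-0.4  0.3 15.8] rel [0.0012 0.0007 0.0003] F x,y,n [ 2.87 -1.03  1.09]
```

Emit:
{"fn": "servo_tool", "kwargs": {"increments": [[-1,0,0,0,0,0],[-1,0,0,0,0,0],[0,0,0,0,0,0]]}}

```text
time: 13.72
eef_pos: [0.5687, -0.0216, 0.1788]
eef_rot: [-2.976, -0.012, -1.002]
ft_force: [0.6, -0.7, 2.8]
gripper_width: 0.156
```

```bash
python3 s.py
```

```text
t 13.72 tip x,y,h [-2.2  0.4 15.9] rel [0.001  0.0004 0.0003] F x,y,n [ 2.16 -0.74  1.93]
```

Emit:
{"fn": "servo_tool", "kwargs": {"increments": [[-1,0,0,0,0,0],[0,0,0,0,0,0]]}}

```text
time: 13.88
eef_pos: [0.5683, -0.0216, 0.1788]
eef_rot: [-2.976, -0.012, -1.004]
ft_force: [2.6, 1.0, 2.2]
gripper_width: 0.158
```

```bash
python3 s.py
```

```text
t 13.88 tip x,y,h [-2.5  0.4 16.1] rel [ 0.0012 -0.0007  0.0003] F x,y,n [3.39 0.98 0.13]
```

Emit:
{"fn": "servo_tool", "kwargs": {"increments": [[-1,0,0,0,0,0],[0,0,0,0,0,0]]}}

```text
time: 14.05
eef_pos: [0.5679, -0.0217, 0.1787]
eef_rot: [-2.975, -0.012, -1.005]
ft_force: [2.0, -0.2, 6.1]
gripper_width: 0.155
```

```bash
python3 s.py
```

```text
t 14.05 tip x,y,h [-2.9  0.3 16.3] rel [ 0.0015 -0.0017  0.0004] F x,y,n [ 5.29 -0.2   3.67]
```

Emit:
{"fn": "servo_tool", "kwargs": {"increments": [[-1,0,0,0,0,0],[0,0,0,0,0,0]]}}

```text
time: 14.22
eef_pos: [0.5675, -0.0218, 0.1786]
eef_rot: [-2.975, -0.011, -1.007]
ft_force: [4.1, 0.9, 5.6]
gripper_width: 0.153
```

```bash
python3 s.py
```

```text
t 14.22 tip x,y,h [-3.3  0.1 16.5] rel [ 0.0018 -0.0028  0.0003] F x,y,n [6.67 0.86 1.96]
```

Emit:
{"fn": "servo_tool", "kwargs": {"increments": [[4,0,0,0,0,0],[5,0,-4,0,0,0],[5,0,-20,0,0,0],[5,12,0,0,0,0],[0,12,0,0,0,0],[0,12,0,0,0,0],[0,0,0,0,0,0],[0,0,10,0,0,0],[0,0,14,0,0,0],[0,0,0,0,0,0],[-2,0,0,0,0,0],[-2,0,0,0,0,0]]}}

```text
time: 15.22
eef_pos: [0.5784, -0.057, 0.1861]
eef_rot: [-2.976, -0.012, -1.001]
ft_force: [2.2, 0.0, -0.3]
gripper_width: 0.156
```

```bash
python3 s.py
```

```text
t 15.22 tip x,y,h [  9.7 -35.1  16. ] rel [0.0004 0.0009 0.0004] F x,y,n [ 1.57  0.02 -1.54]
```

Emit:
{"fn": "servo_tool", "kwargs": {"increments": [[-1,0,0,0,0,0],[-1,0,0,0,0,0],[-1,0,0,0,0,0],[-1,0,0,0,0,0],[-1,0,0,0,0,0],[0,0,0,0,0,0]]}}

```text
time: 15.72
eef_pos: [0.575, -0.0578, 0.184]
eef_rot: [-2.976, -0.012, -1.005]
ft_force: [1.8, 0.6, 2.1]
gripper_width: 0.156
```

```bash
python3 s.py
```

```text
t 15.72 tip x,y,h [  5.8 -35.9  16.4] rel [ 0.0018 -0.0012  0.0005] F x,y,n [2.68 0.54 0.63]
```

Emit:
{"fn": "servo_tool", "kwargs": {"increments": [[-1,0,0,0,0,0],[-1,0,0,0,0,0],[-1,0,0,0,0,0],[0,0,0,0,0,0]]}}

```text
time: 16.05
eef_pos: [0.5723, -0.0577, 0.1815]
eef_rot: [-2.976, -0.012, -1.003]
ft_force: [0.5, -0.5, 3.1]
gripper_width: 0.156
```

```bash
python3 s.py
```

```text
t 16.05 tip x,y,h [  2.  -35.8  16. ] rel [0.0015 0.     0.0004] F x,y,n [ 2.29 -0.54  2.16]
```

Emit:
{"fn": "servo_tool", "kwargs": {"increments": [[-1,0,0,0,0,0],[-1,0,0,0,0,0],[-1,0,0,0,0,0],[0,0,0,0,0,0]]}}

```text
time: 16.38
eef_pos: [0.5696, -0.0575, 0.1792]
eef_rot: [-2.976, -0.012, -1.001]
ft_force: [1.6, -1.0, 3.1]
gripper_width: 0.155
```

```bash
python3 s.py
```

```text
t 16.38 tip x,y,h [ -1.5 -35.6  15.8] rel [0.001  0.0009 0.0002] F x,y,n [ 3.12 -0.99  1.5 ]
```

Emit:
{"fn": "servo_tool", "kwargs": {"increments": [[-1,0,0,0,0,0],[0,0,0,0,0,0]]}}

```text
time: 16.55
eef_pos: [0.5692, -0.0576, 0.1791]
eef_rot: [-2.976, -0.012, -1.003]
ft_force: [2.6, -0.5, 2.0]
gripper_width: 0.161
```

```bash
python3 s.py
```

```text
t 16.55 tip x,y,h [ -1.9 -35.6  16. ] rel [ 0.0011 -0.0001  0.0002] F x,y,n [ 3.28 -0.53  0.04]
```

Emit:
{"fn": "servo_tool", "kwargs": {"increments": [[-1,0,0,0,0,0],[0,0,0,0,0,0]]}}

```text
time: 16.72
eef_pos: [0.5688, -0.0577, 0.179]
eef_rot: [-2.975, -0.012, -1.004]
ft_force: [3.4, -0.5, 3.0]
gripper_width: 0.161
```

```bash
python3 s.py
```

```text
t 16.72 tip x,y,h [ -2.2 -35.7  16.2] rel [ 0.0014 -0.0011  0.0003] F x,y,n [ 4.5  -0.52  0.36]
```

Emit:
{"fn": "servo_tool", "kwargs": {"increments": [[-1,0,0,0,0,0],[0,0,0,0,0,0]]}}

```text
time: 16.88
eef_pos: [0.5683, -0.0578, 0.179]
eef_rot: [-2.975, -0.012, -1.006]
ft_force: [2.1, -0.1, 6.1]
gripper_width: 0.153
```

```bash
python3 s.py
```

```text
t 16.88 tip x,y,h [ -2.6 -35.8  16.5] rel [ 0.0017 -0.0021  0.0004] F x,y,n [ 5.42 -0.14  3.6 ]
```

Emit:
{"fn": "servo_tool", "kwargs": {"increments": [[-1,0,0,0,0,0],[0,0,0,0,0,0]]}}

```text
time: 17.05
eef_pos: [0.5679, -0.058, 0.1789]
eef_rot: [-2.975, -0.011, -1.008]
ft_force: [3.6, 0.7, 5.7]
gripper_width: 0.155
```

```bash
python3 s.py
```

```text
t 17.05 tip x,y,h [ -3.  -36.   16.7] rel [ 0.0021 -0.0033  0.0003] F x,y,n [6.34 0.66 2.37]
```

Emit:
{"fn": "servo_tool", "kwargs": {"increments": [[4,0,0,0,0,0],[2,0,-4,0,0,0],[0,0,-20,0,0,0],[0,-9,0,0,0,0],[-7,-9,0,0,0,0],[-7,0,0,0,0,0],[0,0,0,0,0,0],[0,0,0,0,0,0]]}}

```text
time: 17.72
eef_pos: [0.5446, -0.0396, 0.1899]
eef_rot: [-2.977, -0.012, -0.998]
ft_force: [-0.4, -0.9, 0.5]
gripper_width: 0.155
```

```bash
python3 s.py
```

```text
t 17.72 tip x,y,h [-14.9 -17.4  39.4] rel [0.0004 0.003  0.0002] F x,y,n [-0.01 -0.87  0.64]
```

Emit:
{"fn": "servo_tool", "kwargs": {"increments": [[0,0.5,10,0,0,0],[0,0,13.5,0,0,0],[0,0,0,0,0,0],[2,0,0,0,0,0],[2,0,0,0,0,0],[2,0,0,0,0,0],[1,0,0,0,0,0],[1,0,0,0,0,0],[1,0,0,0,0,0],[0,0,0,0,0,0]]}}

```text
time: 18.55
eef_pos: [0.5669, -0.04, 0.178]
eef_rot: [-2.976, -0.012, -1.001]
ft_force: [-2.4, 0.5, -0.1]
gripper_width: 0.154
```

```bash
python3 s.py
```

```text
t 18.55 tip x,y,h [ -4.3 -18.   16.5] rel [0.0008 0.0009 0.0005] F x,y,n [-2.01  0.57  1.35]
```

Emit:
{"fn": "servo_tool", "kwargs": {"increments": [[1,0,0,0,0,0],[1,0,0,0,0,0],[1,0,0,0,0,0],[0,0,0,0,0,0]]}}

```text
time: 18.88
eef_pos: [0.5696, -0.04, 0.1801]
eef_rot: [-2.976, -0.012, -1.002]
ft_force: [-3.8, 0.9, -1.3]
gripper_width: 0.152
```

```bash
python3 s.py
```

```text
t 18.88 tip x,y,h [ -0.9 -18.   16.4] rel [0.0009 0.0003 0.0003] F x,y,n [-3.77  0.95  1.26]
```

Emit:
{"fn": "servo_tool", "kwargs": {"increments": [[1,0,0,0,0,0],[1,0,0,0,0,0],[0,0,0,0,0,0]]}}

```text
time: 19.13
eef_pos: [0.5712, -0.04, 0.1812]
eef_rot: [-2.976, -0.012, -1.002]
ft_force: [-2.6, 1.5, -0.7]
gripper_width: 0.155
```

```bash
python3 s.py
```

```text
t 19.13 tip x,y,h [  1.1 -18.   16.4] rel [0.001  0.0003 0.0003] F x,y,n [-2.48  1.56  1.01]
```

Emit:
{"fn": "servo_tool", "kwargs": {"increments": [[1,0,0,0,0,0],[0,0,0,0,0,0]]}}

```text
time: 19.3
eef_pos: [0.5719, -0.04, 0.1818]
eef_rot: [-2.976, -0.012, -1.002]
ft_force: [-3.0, 0.1, -1.7]
gripper_width: 0.157
```

```bash
python3 s.py
```

```text
t 19.3 tip x,y,h [  2.1 -18.1  16.4] rel [0.001  0.0003 0.0003] F x,y,n [-3.43  0.16  0.52]
```

Emit:
{"fn": "servo_tool", "kwargs": {"increments": [[1,0,0,0,0,0],[0,0,0,0,0,0]]}}

```text
time: 19.47
eef_pos: [0.5723, -0.04, 0.182]
eef_rot: [-2.976, -0.012, -1.0]
ft_force: [-5.9, -0.5, -1.3]
gripper_width: 0.152
```

```bash
python3 s.py
```

```text
t 19.47 tip x,y,h [  2.4 -18.   16.3] rel [0.0008 0.0015 0.0006] F x,y,n [-5.48 -0.42  2.47]
```

Emit:
{"fn": "servo_tool", "kwargs": {"increments": [[1,0,0,0,0,0],[0,0,0,0,0,0]]}}

```text
time: 19.63
eef_pos: [0.5726, -0.0399, 0.1821]
eef_rot: [-2.977, -0.013, -0.998]
ft_force: [-8.1, -1.1, -0.1]
gripper_width: 0.156
```

```bash
python3 s.py
```

```text
t 19.63 tip x,y,h [  2.8 -18.   16.2] rel [0.0006 0.0027 0.0007] F x,y,n [-6.52 -0.99  4.88]
```

Emit:
{"fn": "servo_tool", "kwargs": {"increments": [[1,0,0,0,0,0],[0,0,0,0,0,0]]}}

```text
time: 19.8
eef_pos: [0.573, -0.0398, 0.1822]
eef_rot: [-2.977, -0.013, -0.997]
ft_force: [-11.6, -0.9, -0.0]
gripper_width: 0.156
```

```bash
python3 s.py
```

```text
t 19.8 tip x,y,h [  3.1 -17.9  16.1] rel [0.0003 0.004  0.0009] F x,y,n [-9.23 -0.78  7.  ]
```

Lever 4 is at its stop. Backing off and rising to measure all five levers.

Emit:
{"fn": "servo_tool", "kwargs": {"increments": [[-4,0,0,0,0,0],[-4,0,-4,0,0,0],[0,0,-20,0,0,0],[0,12,-20,0,0,0],[0,25,-10,0,0,0],[0,10,0,0,0,0],[0,0,0,0,0,0],[0,0,0,0,0,0]]}}

```text
time: 20.47
eef_pos: [0.5361, -0.0883, 0.2232]
eef_rot: [2.976, 0.009, 1.006]
ft_force: [1.0, 0.1, -1.3]
gripper_width: 0.153
```

```bash
python3 - <<'E'
from h import *
bank(); st=manip.state(); c=vision.camera("wrist"); w=cloud(c,st); im=c["image"]; g=im.max(-1); T=tool(st); save("wr4",im)
X=np.stack([(w-B0)@BX,(w-B0)@BY,(w-B0)@BN],-1)*1000
L=(X[...,2]>12)&(X[...,2]<35)&(g>80)&(abs(X[...,0])<22)
for y in(36,18,0,-18,-36):
    s=X[L&(abs(X[...,1]-y)<7)]; tp=s[s[:,2]>s[:,2].max()-4]
    if len(tp): m=tp.mean(0); print(y,len(s),'top',m.round(1),'angle',np.arctan2(m[0],m[2]).round(3))
wt=(w-T[:3,3])@T[:3,:3]*1000
k=(abs(wt[...,0])<8)&(abs(wt[...,1])<8)&(wt[...,2]>30)&(wt[...,2]<95)&(g>60)
for a in range(30,85,8):
    q=wt[k&(wt[...,2]>=a)&(wt[...,2]<a+8)]
    if len(q): print(a,len(q),q.mean(0).round(1))
T1=plan([.403,-.271,.27],down(-.027),n=11)
E
```

```text
t 20.47 tip x,y,h [ -1.8 -66.   71.3] rel [ 0.0031 -0.0022 -0.0009] F x,y,n [-0.02  0.08 -1.65]
36 190 top [-8.9 35.9 24.2] angle -0.354
18 130 top [-4.6 17.8 25.1] angle -0.18
0 167 top [-9.5 -0.  23.2] angle -0.387
-18 152 top [  9.  -17.9  24.1] angle 0.359
-36 153 top [ -9.  -35.8  23.2] angle -0.371
46 33 [-0.1 -2.2 51.6]
54 47 [-0.1 -2.1 58.3]
62 42 [-0.2 -2.  66.2]
70 27 [-0.1 -2.  72.6]
rows 11 each [-9.85, 16.78, -8.37] [-0.0009, -0.0592, 0.003]
```

View pics/wr4.png

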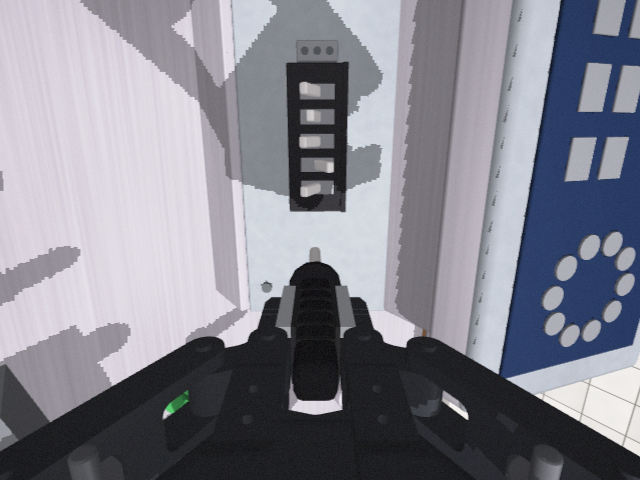

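The picture shows levers 1, 2, 3 and 5 tipped left (OFF) and lever 4 right (ON), all past the step-2 angles. The pen has not moved in the grip. Returning to the stand.

Emit:
{"fn": "servo_tool", "kwargs": {"increments": [[-9.8,16.8,-8.4,-0.001,-0.059,0.003],[-9.8,16.8,-8.4,-0.001,-0.059,0.003],[-9.8,16.8,-8.4,-0.001,-0.059,0.003],[-9.8,16.8,-8.4,-0.001,-0.059,0.003],[-9.8,16.8,-8.4,-0.001,-0.059,0.003],[-9.8,16.8,-8.4,-0.001,-0.059,0.003],[-9.8,16.8,-8.4,-0.001,-0.059,0.003],[-9.8,16.8,-8.4,-0.001,-0.059,0.003],[-9.8,16.8,-8.4,-0.001,-0.059,0.003],[-9.8,16.8,-8.4,-0.001,-0.059,0.003],[-9.8,16.8,-8.4,-0.001,-0.059,0.003],[0,0,0,0,0,0]]}}

```text
time: 21.52
eef_pos: [0.404, -0.2733, 0.2712]
eef_rot: [3.138, -0.043, -0.001]
ft_force: [0.9, 0.5, -0.1]
gripper_width: 0.154
```

Emit:
{"fn": "servo_tool", "kwargs": {"increments": [[0,0,0,0,0,0],[0,0,0,0,0,0]]}}

```text
time: 21.68
eef_pos: [0.4037, -0.2699, 0.2691]
eef_rot: [-3.141, 0.04, -0.002]
ft_force: [-0.7, -0.2, -0.8]
gripper_width: 0.157
```

```bash
python3 - <<'E'
from h import *
b(); plan([.4032,-.271,.19],down(-.027),n=4)
st=manip.state(); c=vision.camera("wrist"); w=cloud(c,st); im=c["image"]
# stand top rect in wrist view
m=(abs(w[...,2]-.07)<.004)&(abs(w[...,0]-.405)<.07)&(abs(w[...,1]+.2715)<.11)
n,l,s,ce=cv2.connectedComponentsWithStats(m.astype(np.uint8)); i=1+s[1:,4].argmax(); print(s[i],cv2.minAreaRect(w[l==i][:,:2].astype(np.float32)*1000))
E
```

```text
21.68 [ 0.4037 -0.2699  0.2691] [-3.141e+00  4.000e-02 -2.000e-03] [-0.75 -0.14  1.83  0.    1.45 -0.73] [-0.71 -0.18 -0.78] 0.157
rows 4 each [-0.14, 0.27, 19.78] [-0.0001, -0.0003, 0.0003]
[ 263  122   97  163 6054] ((402.56268310546875, -272.34979248046875), (50.013885498046875, 160.36553955078125), 15.064740180969238)
```

Emit:
{"fn": "servo_tool", "kwargs": {"increments": [[-0.5,1,25,0,0,0],[0,0,25,0,0,0],[0,0,25,0,0,0],[0,0,20,0,0,0],[0,0,10,0,0,0],[0,0,0,0,0,0],[0,0,8,0,0,0],[0,0,8,0,0,0],[0,0,8,0,0,0],[0,0,0,0,0,0]]}}

```text
time: 22.57
eef_pos: [0.4024, -0.2718, 0.1399]
eef_rot: [-3.141, 0.042, 0.0]
ft_force: [0.2, 0.4, -1.0]
gripper_width: 0.154
```

```bash
echo 'from h import *;b()'>s2.py; python3 s2.py
```

```text
22.57 [ 0.4024 -0.2718  0.1399] [-3.141  0.042  0.   ] [-0.76 -0.03  1.97 -0.    1.2  -0.73] [ 0.21  0.4  -1.02] 0.154
```

Tip is in the hole with no side force. Lowering the rest (46 mm).

Emit:
{"fn": "servo_tool", "kwargs": {"increments": [[0,0,10,0,0,0],[0,0,10,0,0,0],[0,0,10,0,0,0],[0,0,8,0,0,0],[0,0,4,0,0,0],[0,0,2,0,0,0],[0,0,0,0,0,0],[0,0,0,0,0,0]]}}

```text
time: 23.23
eef_pos: [0.403, -0.2725, 0.0972]
eef_rot: [3.14, -0.042, 0.002]
ft_force: [-0.2, -0.4, 0.6]
gripper_width: 0.156
```

```bash
python3 s2.py
```

```text
23.23 [ 0.403  -0.2725  0.0972] [ 3.14e+00 -4.20e-02  2.00e-03] [-0.76  0.03  2.   -0.    1.11 -0.73] [-0.17 -0.39  0.57] 0.156
```

Emit:
{"fn": "servo_tool", "kwargs": {"increments": [[0,-0.5,1,0,0,0],[0,0,1,0,0,0],[0,0,1,0,0,0],[0,0,1,0,0,0],[0,0,0,0,0,0]]}}

```text
time: 23.65
eef_pos: [0.4031, -0.272, 0.0939]
eef_rot: [3.14, -0.042, 0.002]
ft_force: [-1.3, 1.5, 5.4]
gripper_width: 0.153
```

```bash
python3 s2.py
```

```text
23.65 [ 0.4031 -0.272   0.0939] [ 3.14e+00 -4.20e-02  2.00e-03] [-0.76  0.04  2.   -0.    1.1  -0.73] [-1.31  1.47  5.37] 0.153
```

Emit:
{"fn": "servo_tool", "kwargs": {"increments": [[0,0,0,0,0,0],[0,0,0,0,0,0],[0,0,0,0,0,0],[0,0,0,0,0,0],[0,0,0,0,0,0],[0,0,0,0,0,0],[0,0,0,0,0,0],[0,0,0,0,0,0],[0,0,-5,0,0,0],[0,0,-15,0,0,0],[0,0,-25,0,0,0]], "jaw": 0}}

```text
time: 24.57
eef_pos: [0.4012, -0.2703, 0.1363]
eef_rot: [-3.139, 0.042, 0.005]
ft_force: [-0.1, -0.1, -1.1]
gripper_width: 0.995
```

Emit:
{"fn": "servo_tool", "kwargs": {"increments": [[0,0,-30,0,0,0],[0,0,-30,0,0,0],[0,0,-30,0,0,0],[0,0,-30,0,0,0],[0,0,0,0,0,0],[0,0,0,0,0,0],[0,0,0,0,0,0]]}}

```text
time: 25.15
eef_pos: [0.4026, -0.2715, 0.2578]
eef_rot: [3.141, -0.042, 0.001]
ft_force: [-0.1, 0.2, -0.8]
gripper_width: 1.002
```

```bash
python3 - <<'E'
from h import *
b(); st=manip.state(); c=vision.camera("wrist"); w=cloud(c,st); im=c["image"]; g=im.max(-1)
save("wr5",im)
m=(w[...,2]>.1415)&(w[...,2]<.15)&(g<80)&(abs(w[...,0]-.403)<.025)&(abs(w[...,1]+.271)<.025); P=w[m]; print('pen top',len(P),P.mean(0).round(4),P[:,2].max().round(4))
m=(abs(w[...,2]-.07)<.004)&(abs(w[...,0]-.405)<.07)&(abs(w[...,1]+.2715)<.11)
n,l,s,ce=cv2.connectedComponentsWithStats(m.astype(np.uint8)); i=1+s[1:,4].argmax(); print('stand',cv2.minAreaRect(w[l==i][:,:2].astype(np.float32)*1000))
c=vision.camera("top"); w=cloud(c); save("top2",c["image"])
w0=np.load("top.npz")["w"]; X=np.stack([(w-B0)@BX,(w-B0)@BY,(w-B0)@BN],-1)*1000; L=(X[...,2]>15)&(X[...,2]<32)&(abs(X[...,0])<20)
for y in(36,18,0,-18,-36):
    s=X[L&(abs(X[...,1]-y)<6)]; print(y,len(s),s.mean(0).round(1))
E
```

```text
25.15 [ 0.4026 -0.2715  0.2578] [ 3.141e+00 -4.200e-02  1.000e-03] [-0.76 -0.14  1.85 -0.    1.43 -0.73] [-0.09  0.2  -0.8 ] 1.002
pen top 315 [ 0.4032 -0.2721  0.1448] 0.1469
stand ((402.54534912109375, -272.34320068359375), (50.186668395996094, 160.3124542236328), 15.15373420715332)
36 10 [-4.7 36.5 20. ]
18 13 [ 0.1 19.1 22. ]
0 13 [-4.5 -0.3 20.8]
-18 6 [ 13.2 -18.3  22.7]
-36 10 [ -4.7 -36.3  20.7]
```

View pics/wr5.png

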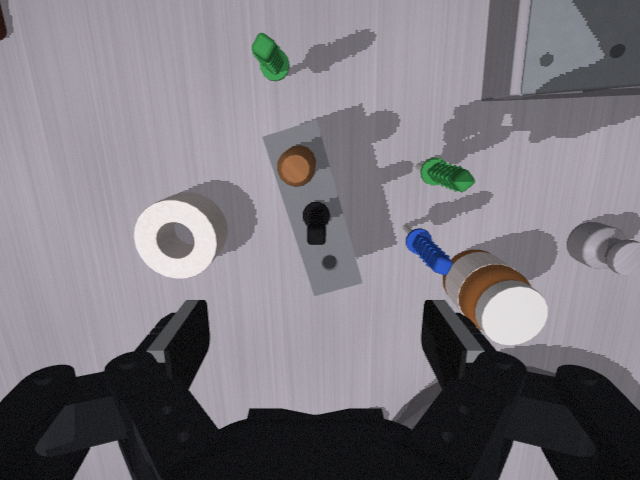

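View pics/top2.png

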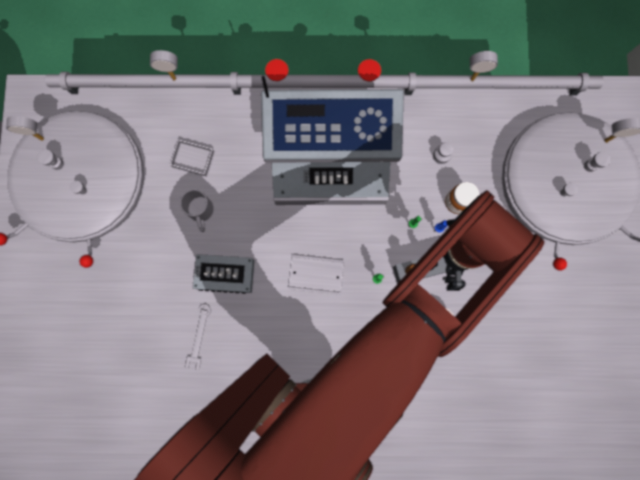

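The pen is upright in the middle hole at (316,225): its top is 0.1448 m up and under 1 mm from the stand's centre. In the top view, the old unit and the visible bystanders are where they started.

```bash
python3 -c "
from rig import manip;print(manip.close_job())"
```

```text
the job is handed in; nothing more can be done
None
```

The job is handed in, at about 25 s of the 69 s allowed. All five levers of the new unit are set to the old unit's pattern: OFF, OFF, OFF, ON, OFF. The pen is back upright in the stand's middle hole.

- **Levers:** I pushed each one with the pen until the force rose at its stop. The wrist camera then measured leans of -0.35, -0.18, -0.39, +0.36 and -0.37 rad. All are past the step-2 angles, but the margins are thin: under 0.02 rad on levers 1, 3 and 5, and 0.007 on lever 3.
- **Force:** Levers 1, 2, 3 and 5 peaked at 6 to 7 N. Lever 4 read 11.6 N on the wrist sensor on its last 1 mm step, which is close to the 12 N limit. I backed off at once. The readings vary by about 1 N, so I can't rule out that the contact briefly went higher.
- **Pen:** After release, its top was 0.145 m up and less than 1 mm from the stand's centre. The gripper was open and clear of everything.
- **Other objects:** In the last pictures, the old unit and the bystanders I could see had not moved. I judged this by eye, not by measurement.
- **Top-camera check:** A rough top-camera reading of the new unit's levers at the end agreed for levers 1, 3, 4 and 5. For lever 2 it read about 0, not a clear OFF lean. It ran about 4 mm towards ON on all five levers, so I relied on the wrist measurement and the felt stop for lever 2.

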